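# Fetch the salt from behind the pepper mill and spice jar

### The arm

A 6-joint arm with a two-finger parallel gripper is mounted at the origin on a cart in front of the work surface, level with it; the furniture and walls round the work are solid. World frame = base frame: x ahead of the robot, y to its left, z up, the work surface at z = 0. Lengths are in mm, angles in rad, forces in N, time in s.
With the tool pointing down it reaches from about 350 to 775 mm from the base axis. Payload 7.3 kg.
Tool frame: the origin (TCP) lies at the very end of the fingers, on their centre line; the grasp point (between the pads) lies behind it (bot.grip_point_offset is the z of the grasp point in the tool frame, in mm); z points along the fingers, y is the line along which they close (so a half turn about z gives the same grasp; the last joint's range is limited). The gripper opens to 92 mm and grips with 3 to 60 N. Pads are 19 mm wide; open, the fingers measure 130 mm over their backs; the gripper's body (75 mm by 190 mm) begins 47 mm behind the grasp point.
Start: joints at [-1.493, 0.342, 1.524, -0, 1.275, -0.146], TCP at [116.538, -511.922, 226.741] pointing down, gripper open.
Joint ranges: [-2.53, 2.53], [-0.77, 2.02], [0.04, 2.7], [-1, 4.14], [0.28, 2.66], [-3.11, 3.11]. Speed limits (rad/s): [2.57, 2.57, 3.14, 3.14, 3.14, 3.14].

### API

Orientations are given as [roll, pitch, yaw] about the fixed x, y, z axes, in that order (R = Rz(yaw) Ry(pitch) Rx(roll)).
In Python, from plant import bot gives the robot as it stands. The module is installed in compiled form; this text tells all that it offers.
- The arm moves only by the shell command python3 -m crank 'ROWS'. ROWS is JSON, a list that holds one entry, the list of rows, each a list of 5 numbers: the opening, from 0 (shut) to 1 (fully open), then the shift along the tool's x, y, z in cm, then the turn about the tool's z in degrees. In form: [[[claw, x, y, z, turn], ...]]. A call has exactly 10 rows; each row is the pose to reach, as a shift and turn from the pose commanded when the call began, along the tool's axes at that moment; what a row does not reach only later rows make up. A row lasts 1/10 s, in which the tool goes at most 50 mm and 8.59 degrees, less where a joint would pass 70% of its speed; a pose out of reach is approached as far as the arm can. A call with a gripper value outside its range is refused whole. The fingers move at their own pace and stop on an object; the grip force is fixed at half the most. Time passes only in rows, so rows that repeat a pose let the fingers close, or fill a call up. It gives the time, the measured TCP pose, the force, the opening and the grip force at its end, in the units of the state.
- bot.get_obs(): the state, without advancing time (a new reading comes with each control period).
- bot.capture(name): name is "scene" or "side" or "wrist"; returns (picture, depth): 400x640x3 uint8, red, green, blue; 400x640 float32, mm along the optical axis (not along the pixel's ray), 0 where there is no reading.
- bot.calibration(name): a dict with "vertical_fov" (degrees; the focal length in pixels is half the picture's height over the tangent of half this angle, whatever the lens; pixels are square), "cx", "cy" (the principal point, pixels), "D" ([k1, k2, p1, p2, k3] as OpenCV has them; the pictures are not rectified), "rvec" (rotation vector, rad) and "tvec" (3), from world to camera coordinates, as OpenCV has them; the wrist camera has in their place "tool_from_camera" (4x4, takes a point from camera to tool coordinates, whose origin is the TCP and whose axes are the flange's). Camera axes: x right, y down, z forward; pixel columns grow to the right and rows downward; lengths in mm; the calibration is good to about 2 mm. A picture is of the moment at which its call begins: read the wrist's pose just before it. calibration takes no time and is no camera call.
- bot.close_job(): hands the job in; it is judged then, once.
The state is a dict: "time": time; "joint_positions": joint angles; "dq": joint speeds; "tau": joint torques, N m; "tool_pos": TCP position; "tcp_rot": TCP orientation; "contact_force": force on the tool from outside, world axes, zero at the start; "moment": the same for the moment, N m; "grip_width": finger opening in mm; "finger_force": force on a finger pad.
Only numpy, scipy, OpenCV 4.12 (cv2) and the standard library are available. Lean on these libraries where they do the work, as an engineer would, in place of code of your own. Each camera call takes 0.05 s, during which the arm holds its last target. There are 200 camera calls.

### The job

The salt shaker stands at the back of the little condiment tray, behind the pepper mill and the spice jar. First stand the mill and the jar out of the way on the chopping board, then set the salt shaker upright in the middle of the round blue coaster, and only then put the mill and the jar back on the tray, each on the very pad it came from. Do not tip these three over, and leave everything else on the worktop where it is.

Things in the scene. Friction and masses are not known exactly. Their poses are not given: they have to be found in the camera images.
- salt_shaker: clear salt shaker with grey contents and a domed light-grey cap, 90 mm tall; round body 44 mm across up to 66 mm above the foot, cap 34 mm across from there to the top. Loose, about 0.1 kg. Origin: centre of the underside, z up the axis. Starts on the tray's back pad.
- pepper_mill: brown wooden pepper mill, 170 mm tall, rigid: waisted round body up to 58 mm across and 122 mm tall, above it a round head 49 mm across from 123 to 159 mm, then a metal knob 12 mm across. Gripped round the head at 140 mm, fingers stay above the jar's top. Loose, 0.18 kg. Origin: centre of the underside, z up. Starts on the tray's front left or front right pad, its home.
- spice_jar: round glass spice jar with dark label and black cap, 41 mm across all the way up, 105 mm tall. Loose, about 0.11 kg. Origin: centre of the underside, z up. Starts on the other front pad of the tray; that pad is its home.
- tray: square wooden tray, fixed, 160 mm wide; floor 10 mm above the worktop, rim 10 mm thick, 20 mm high. Three round flush cork pads, 52 mm across: back at (37, 0) mm, front left (-18, 32), front right (-18, -32) in the tray's frame; centres 64 mm apart. Things start within 2 mm of their pad's centre. Origin: centre of the underside; x points to the back (away from the robot), y left, z up.
- board: light wooden chopping board with two dark strips, fixed, 220 mm (its x, away from the robot) by 140 mm (its y), top 14 mm above the worktop. To the right of the tray: next to it, or further out with the coaster between. Origin: centre of the underside, z up.
- coaster: round blue coaster with a thin white ring, fixed, 96 mm across, top 6 mm above the worktop. To the right of the tray: next to it, or beyond the board. Origin: centre of the underside, z up.
- honey_jar: bystander behind the tray or to the right at the back: glass honey jar with black lid, 65 mm across, 86 mm tall, loose. Origin: centre of the underside.
- mug: bystander at the back: green and white mug with handle, 78 x 116 mm, 101 mm tall, loose. Origin: centre of the underside; the handle points to its -y.
- drink_can: bystander at the back: orange drink can, 53 mm across, 134 mm tall, loose. Origin: centre of the underside.
- tea_box: bystander at the right back: black tea carton, 68 x 131 mm, 107 mm tall, loose. Origin: centre of the underside.
Mind the look-alikes: they are no part of the job. Leave any pink look-alike of the salt_shaker alone.

How it is judged:
By the outcome, as a careful person would: the job done as asked, in the order asked, and still so for the second after the job is handed in, with the robot touching nothing.
It also fails if it takes over 128 s, if anything falls off the work surface, if the arm or the gripper's body presses on something with over 40 N, if the wrist force passes 120 N, or if a joint passes its speed limit or range.

## Working session

There is one attempt and no reset: what is moved stays moved. The work goes in short steps, Python scripts to look and compute and a shell command to move; the robot and the scene stay as the last step left them, time stands still between calls to the robot, and variables do not carry over. Pictures are saved under pics/ and viewed, at most 14 in all, crops included, and the job is handed in when it is done.

```bash
mkdir -p pics; cat > h.py <<'E'
import numpy as np,cv2
from plant import bot
from scipy.spatial.transform import Rotation as R
def K(c):
    f=200/np.tan(np.radians(c['vertical_fov'])/2)
    return np.array([[f,0,c['cx']],[0,f,c['cy']],[0,0,1.]])
def cam(n,obs=None):
    """world_from_camera R,t"""
    c=bot.calibration(n)
    if n=='wrist':
        T=np.eye(4);T[:3,:3]=R.from_euler('xyz',obs['tcp_rot']).as_matrix();T[:3,3]=obs['tool_pos']
        T=T@np.array(c['tool_from_camera']);return c,T[:3,:3],T[:3,3]
    Rm=cv2.Rodrigues(np.array(c['rvec'],float))[0];return c,Rm.T,-Rm.T@np.array(c['tvec'],float).ravel()
def ray(n,px,obs=None):
    c,Rw,t=cam(n,obs);p=np.array(px,float).reshape(-1,1,2)
    u=cv2.undistortPoints(p,K(c),np.array(c['D'],float)).reshape(-1,2)
    return t,np.c_[u,np.ones(len(u))]@Rw.T
def onplane(n,px,z,obs=None):
    t,d=ray(n,px,obs);return t+d*((z-t[2])/d[:,2])[:,None]
def proj(n,P,obs=None):
    c,Rw,t=cam(n,obs);q=(np.array(P,float).reshape(-1,3)-t)@Rw
    return cv2.projectPoints(q.reshape(-1,1,3),np.zeros(3),np.zeros(3),K(c),np.array(c['D'],float))[0].reshape(-1,2)
def depthmap(n,dep,obs=None):
    v,u=np.mgrid[:400,:640];t,d=ray(n,np.stack([u,v],-1).reshape(-1,2),obs)
    return (t+d*dep.reshape(-1,1)).reshape(400,640,3)
E
python3 - <<'E'
from h import *
o=bot.get_obs();print(o,bot.grip_point_offset)
for n in ('scene','side','wrist'):
    im,d=bot.capture(n);np.savez(f'{n}0.npz',im=im,d=d);cv2.imwrite(f'pics/{n}0.png',im[...,::-1]);print(n,cam(n,o))
E
```

```text
{'time': 0.0, 'joint_positions': array([-1.49298387e+00,  3.42708965e-01,  1.52503644e+00,  2.10123741e-06,
        1.27536700e+00, -1.46004754e-01]), 'dq': array([-1.16759039e-04, -7.93761663e-05,  8.26501682e-04,  2.15764618e-03,
       -4.33726371e-04, -1.92568418e-04]), 'tau': array([ 1.43418401e-03, -4.31243527e+01, -2.44214058e+01,  7.17248465e-02,
        5.59552631e-02, -1.12415837e-04]), 'tool_pos': array([ 116.51339443, -511.49077362,  226.04531387]), 'tcp_rot': array([-3.14008937e+00, -2.23090707e-04,  2.23816429e-01]), 'contact_force': array([-0.27863793, -0.98946515, -0.38832015]), 'moment': array([ 0.01483518, -0.04768097,  0.03342637]), 'finger_force': 0.0, 'grip_width': 91.92559465437624} -18.8
scene ({'vertical_fov': 47.75827284814776, 'cx': 323.1205504884864, 'cy': 196.69836855471684, 'D': array([-0.10788227,  0.        ,  0.        ,  0.        ,  0.        ]), 'rvec': array([ 2.21592778, -0.59616063,  0.28560743]), 'tvec': array([-579.99657561,  143.32226897,  822.01800599])}, array([[ 0.86307999, -0.32285603,  0.38840303],
       [-0.5050006 , -0.56412972,  0.653
[... 626 characters left out ...]
7037782305, 'cx': 318.91222659867776, 'cy': 197.04145141597408, 'D': array([-0.0319475,  0.       ,  0.       ,  0.       ,  0.       ]), 'tool_from_camera': array([[-6.66165929e-04, -9.61553808e-01, -2.74615788e-01,
         7.35278635e+01],
       [ 9.99999743e-01, -5.68189502e-04, -4.36322253e-04,
        -2.97390306e-02],
       [ 2.63513516e-04, -2.74616008e-01,  9.61553939e-01,
        -1.59084393e+02],
       [ 0.00000000e+00,  0.00000000e+00,  0.00000000e+00,
         1.00000000e+00]])}, array([[ 0.22130291, -0.93766443, -0.26797468],
       [-0.97520352, -0.21328135, -0.05906916],
       [-0.00176695,  0.27440203, -0.96161344]]), array([ 188.21916055, -495.38314738,  385.14597144]))
```

View pics/scene0.png

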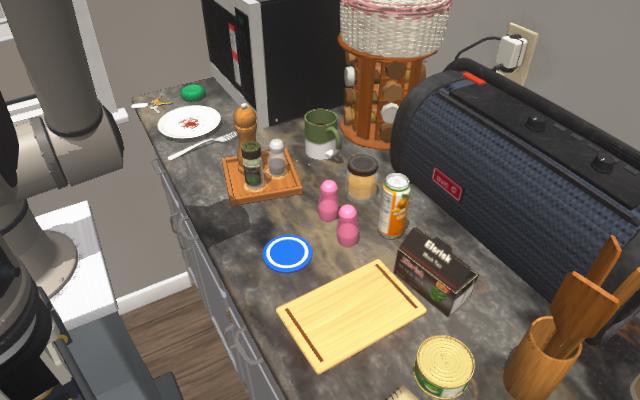

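View pics/side0.png

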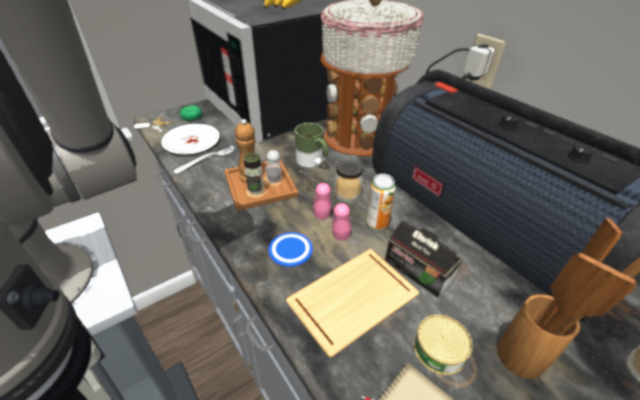

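The scene picture shows the tray at about (262,175), with the mill (245,128), the dark jar (252,165) and the shaker (277,158) on it. The coaster is at (288,253) and the board at (350,312). There are three shaker-like things: grey-capped on the tray (277,158), pink (328,200) and pink (347,225). The grey one on the tray's back pad fits the description. The side view shows the same layout, a little blurred.

```bash
python3 - <<'E'
from h import *
z=np.load('scene0.npz');im,d=z['im'],z['d'];cv2.imwrite('pics/crop0.png',cv2.resize(im[90:250,210:370],None,fx=3.7,fy=3.7,interpolation=cv2.INTER_CUBIC)[...,::-1])
for n in('scene','side'):
    z=np.load(n+'0.npz');im,d=z['im'],z['d'];P=depthmap(n,d);hsv=cv2.cvtColor(im,cv2.COLOR_RGB2HSV)
    m=cv2.inRange(hsv,(100,150,80),(125,255,255));m[:, :240]=0;m[:,340:]=0
    k,_=cv2.findContours(m,0,1);k=cv2.convexHull(max(k,key=cv2.contourArea))
    q=onplane(n,k.reshape(-1,2),6);(c,r)=cv2.minEnclosingCircle(q[:,:2].astype(np.float32));
    fe=cv2.fitEllipse(q[:,:2].astype(np.float32));print(n,'coaster',c,r*2,fe,'depth z',np.median(P[m>0][:,2]))
    m=cv2.inRange(hsv,(10,50,150),(28,190,255));m[:240]=0
    k,_=cv2.findContours(m,0,1);k=[a for a in k if cv2.pointPolygonTest(a,(350,312),False)>0 or cv2.contourArea(a)>3000]
    k=max(k,key=cv2.contourArea);q=onplane(n,k.reshape(-1,2),14)
    mm=np.zeros_like(m);cv2.drawContours(mm,[k],-1,255,-1)
    print('board',cv2.minAreaRect(q[:,:2].astype(np.float32)),'z',np.median(P[mm>0][:,2]))
    # elevated clusters between
    S=(P[...,2]>25)&(d>0)&(P[...,0]<720)&(P[...,0]>330)&(P[...,1]>-450)&(P[...,1]<420)
    nn,l,st,ce=cv2.connectedComponentsWithStats(S.astype(np.uint8))
    for i in range(1,nn):
        if st[i,4]>60: Q=P[l==i];print(ce[i].round(),st[i,4],Q.min(0).round(),Q.max(0).round(),np.median(Q,0).round())
E
```

```text
scene coaster (467.7217712402344, -211.1491241455078) 97.52263641357422 ((467.92047119140625, -210.96385192871094), (94.4378433227539, 97.53651428222656), 156.93533325195312) depth z 6.8102383551385515
board ((513.792724609375, -342.9559326171875), (250.40582275390625, 252.31121826171875), 86.5730972290039) z 13.881790723711333
[260.  70.] 10057 [475. -21.  25.] [720. 420. 341.] [609. 207. 170.]
[321. 133.] 1196 [657. -21.  25.] [720.  95. 103.] [687.  26.  71.]
[277. 156.] 549 [538.  -5.  25.] [581.  28. 102.] [555.   5.  65.]
[362. 174.] 1124 [ 656. -167.   25.] [720. -99.  89.] [ 680. -147.   72.]
[394. 202.] 1495 [ 649. -286.   25.] [ 699. -236.  136.] [ 664. -274.   97.]
[339. 211.] 1231 [ 566. -260.   25.] [ 611. -144.   92.] [ 582. -230.   59.]
[426. 260.] 2678 [ 617. -450.   25.] [ 671. -346.  109.] [ 638. -402.   75.]
side coaster (468.2712707519531, -210.55389404296875) 61.03453826904297 ((468.0699462890625, -210.6242218017578), (59.135189056396484, 60.77033233642578), 69.39292907714844) depth z 6.7147558883901866
board ((509.8958740234375, -348.606689453125), (247.27542114257812, 225.1971435546875), 1.6633936166763306) z 14.046235607690448
[251.  78.] 9575 [473. -22.  25.] [720. 420. 343.] [612. 206. 205.]
[309. 144.] 916 [654. -21.  25.] [720.  95. 102.] [684.  26.  71.]
[273. 165.] 408 [536.  -4.  25.] [577.  30. 100.] [552.   5.  63.]
[348. 177.] 839 [ 655. -167.   25.] [ 720. -101.   89.] [ 676. -147.   71.]
[380. 199.] 1148 [ 647. -287.   25.] [ 698. -239.  136.] [ 660. -273.   96.]
[322. 198.] 432 [ 569. -179.   25.] [ 606. -142.   91.] [ 582. -167.   59.]
[341. 219.] 475 [ 563. -260.   25.] [ 602. -223.   91.] [ 576. -248.   59.]
[415. 248.] 2193 [ 615. -450.   25.] [ 671. -347.  108.] [ 636. -403.   76.]
```

View pics/crop0.png

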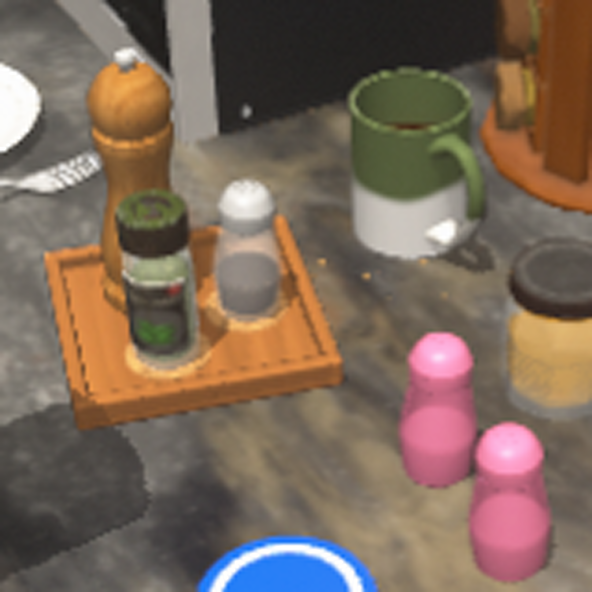

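The crop confirms it: clear shaker with grey contents and light-grey cap on the back pad, jar front right, mill front left. Both pink ones stay where they are. Next I move the wrist camera over the work.

```bash
python3 -m crank '[[[1,2,-1,-0.5,1],[1,6,-3.5,-1,3],[1,10,-6,-1.5,5],[1,14.5,-8.5,-2,7],[1,19,-11,-2.5,9],[1,23.5,-13.5,-3,11],[1,28,-16,-3.4,12.8],[1,32,-18.5,-3.4,12.8],[1,35,-20.2,-3.4,12.8],[1,35.9,-20.8,-3.4,12.8]]]'
python3 - <<'E'
from h import *
o=bot.get_obs();im,d=bot.capture('wrist');np.savez('w1.npz',im=im,d=d,p=o['tool_pos'],r=o['tcp_rot']);cv2.imwrite('pics/w1.png',im[...,::-1]);print(o['tool_pos'],o['tcp_rot'],o['joint_positions'])
E
```

```text
time: 1.15
tool_pos: [422.4, -226.7, 260.5]
tcp_rot: [-3.141, -0.0, 0.004]
contact_force: [-0.1, -0.5, -0.4]
grip_width: 92.1
finger_force: 0.0
[ 422.40867725 -226.72496916  260.52620422] [-3.14080399e+00 -3.88173902e-04  4.34622646e-03] [-6.53232416e-01  2.31670625e-01  1.58351958e+00  8.87808118e-04
  1.32657734e+00  9.13002785e-01]
```

View pics/w1.png

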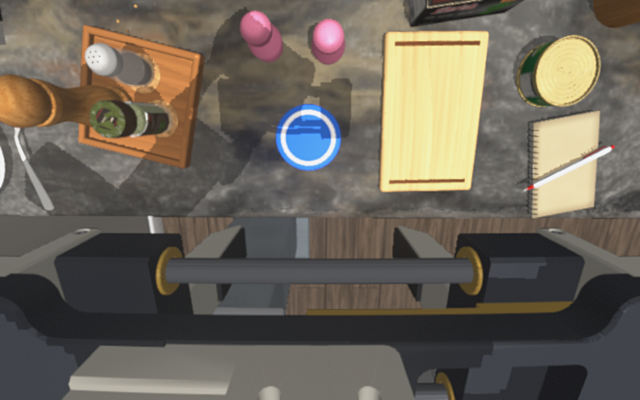

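The wrist view shows the tray at (140,95), salt cap (100,58), mill head (20,100), jar cap (108,118), coaster (308,138) and board (435,110). I go over the tray for the second view.

```bash
python3 -m crank '[[[1,0.3,-1.5,0,0],[1,0.6,-4.5,0,0],[1,1,-8,0,0],[1,1.5,-12,0,0],[1,2,-16,0,0],[1,2.4,-19,0,0],[1,2.6,-21,0,0],[1,2.8,-22.2,0,0],[1,2.8,-22.5,0,0],[1,2.8,-22.5,0,0]]]'
python3 - <<'E'
from h import *
o=bot.get_obs();im,d=bot.capture('wrist');np.savez('w2.npz',im=im,d=d,p=o['tool_pos'],r=o['tcp_rot']);cv2.imwrite('pics/w2.png',im[...,::-1]);print(o['tool_pos'],o['tcp_rot'],o['joint_positions'])
E
```

```text
time: 2.2
tool_pos: [448.1, -5.0, 260.7]
tcp_rot: [3.141, 0.0, -0.0]
contact_force: [-0.1, 0.2, 0.1]
grip_width: 91.8
finger_force: 0.0
[448.12340015  -5.01332916 260.6647023 ] [ 3.14114113e+00  2.33080210e-04 -1.09727615e-04] [-1.82151508e-01  1.72533180e-01  1.65914779e+00 -5.03273862e-04
  1.31005920e+00  1.38888427e+00]
```

View pics/w2.png

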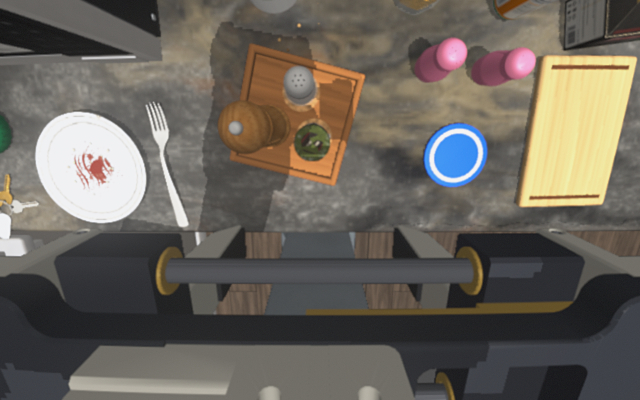

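The second view shows the tray at (298,115), mill knob (235,128), jar cap (313,142), salt cap (299,84), coaster (456,155) and board (578,130).

```bash
cat > meas.py <<'E'
from h import *
def load(f):
    z=np.load(f);o={'tool_pos':z['p'],'tcp_rot':z['r']} if 'p' in z else None;return z['im'],z['d'],o
def comp(m,seed):
    n,l,s,c=cv2.connectedComponentsWithStats(m.astype(np.uint8))
    i=1+np.argmin([np.hypot(*(c[k]-seed)) if s[k,4]>25 else 1e9 for k in range(1,n)]);return l==i,c[i]
def tri(obs):
    A=np.zeros((3,3));b=np.zeros(3);L=[]
    for n,px,o in obs:
        t,d=ray(n,[px],o);d=d[0]/np.linalg.norm(d[0]);M=np.eye(3)-np.outer(d,d);A+=M;b+=M@t;L.append((t,M))
    p=np.linalg.solve(A,b);return p.round(1),[round(float(np.linalg.norm(M@(p-t))),1) for t,M in L]
def fit(p):
    (c,s,a)=cv2.fitEllipse(cv2.convexHull(p[:,:2].astype(np.float32)));return np.round(c,1),np.round(s,1)
def box(p): 
    r=cv2.minAreaRect(p[:,:2].astype(np.float32));return np.round(r[0],1),np.round(r[1],1),round(r[2],1)
E
python3 - <<'E'
from meas import *
px={}
S={'scene0.npz':('scene',(252,150),(277,143),(288,253),(245,104)),'w1.npz':('wrist',(108,118),(100,58),(308,138),None),'w2.npz':('wrist',(313,142),(299,84),(456,155),(235,128))}
for f,(n,j,s,c,m) in S.items():
    im,d,o=load(f);P=depthmap(n,d,o);z=P[...,2];ok=d>0;hsv=cv2.cvtColor(im,cv2.COLOR_RGB2HSV);print(f)
    R_=(abs(P[...,0]-530)<90)&(abs(P[...,1]-5)<90)&ok
    for nm,lo,hi,seed in (('jar',111,119,j),('salt',90,105,s),('knob',171,185,m),('head',150,168,m)):
        if seed is None: continue
        M=R_&(z>lo)&(z<hi)
        if nm=='salt':M&=hsv[...,1]<60
        M,ce=comp(M,seed);Q=P[M];px[nm,f]=(n,ce,o)
        print(nm,ce.round(1),M.sum(),'depth med',np.median(Q,0).round(1),'range',Q.min(0).round(),Q.max(0).round())
    m=cv2.inRange(hsv,(100,150,60),(125,255,255))>0
    K5=np.ones((5,5),np.uint8);m=cv2.morphologyEx(m.astype(np.uint8),cv2.MORPH_CLOSE,K5)
    M,ce=comp(m,c);k=cv2.findContours(M.astype(np.uint8),0,1)[0][0].reshape(-1,2)
    e=cv2.fitEllipse(k);px['coaster',f]=(n,e[0],o);print('coaster',fit(onplane(n,k,6,o)),'zdepth',np.median(z[M]).round(1))
    m=(z>10.5)&(z<18)&ok&(P[...,1]<-250)&(P[...,0]>350)&(P[...,0]<650)&(P[...,1]>-480)
    m=cv2.morphologyEx(m.astype(np.uint8),cv2.MORPH_OPEN,K5);n_,l,s_,_=cv2.connectedComponentsWithStats(m);M=l==1+np.argmax(s_[1:,4])
    k=cv2.findContours(M.astype(np.uint8),0,1)[0][0].reshape(-1,2);print('board',box(onplane(n,k,14,o)),np.median(z[M]).round(1))
    m=(z>16)&(z<24)&R_
    if n=='wrist':print('tray rim',box(P[m]),np.median(z[m]).round(1),'floor',np.median(z[(z>6)&(z<14)&R_]).round(1))
for nm in('jar','salt','knob','head','coaster'):
    for fs in (('w1.npz','w2.npz'),('scene0.npz','w2.npz')):
        if all((nm,f) in px for f in fs): print(nm,fs,tri([px[nm,f] for f in fs]))
E
```

```text
scene0.npz
jar [250.4 146.7] 201 depth med [ 4.950e+02 -3.000e-01  1.159e+02] range [476. -18. 111.] [517.  27. 119.]
salt [276.1 142.9] 112 depth med [559.3  12.5  96.3] range [546.   1.  90.] [576.  28. 102.]
knob [243.1 105.3] 25 depth med [512.4  65.2 177.8] range [507.  61. 171.] [518.  72. 181.]
head [244.2 115. ] 246 depth med [507.3  53.8 159.9] range [488.  40. 150.] [537.  80. 168.]
coaster (array([ 467.6, -211.2]), array([94.4, 96.5])) zdepth 6.8
board (array([ 500.2, -387.2]), array([219.3, 139.8]), 1.6) 14.3
w1.npz
jar [108.5 118.9] 1164 depth med [496.    0.5 116.3] range [475. -18. 111.] [516.  22. 119.]
salt [99.6 58.7] 712 depth med [559.8  12.8  97.4] range [545.   1.  90.] [576.  30. 102.]
coaster (array([ 468.6, -210. ]), array([63.9, 64.3])) zdepth 8.0
board (array([ 500.3, -384.8]), array([218.2, 139.8]), 1.4) 15.0
tray rim (array([521.5,  27.5]), array([159.8, 160.1]), 76.1) 20.6 floor 11.1
w2.npz
jar [311.  142.8] 1083 depth med [495.9   3.5 116.5] range [476. -16. 111.] [516.  23. 119.]
salt [298.2  81.6] 698 depth med [560.4  17.4  97.6] range [545.   3.  90
[... 297 characters left out ...]
83.7]), array([217.5, 141.4]), 1.6) 15.0
tray rim (array([521.2,  29.5]), array([160.2, 161.2]), 75.7) 20.7 floor 11.2
jar ('w1.npz', 'w2.npz') (array([495.8,   3.5, 112.4]), [0.2, 0.2])
jar ('scene0.npz', 'w2.npz') (array([496. ,   3.4, 113.4]), [0.3, 0.3])
salt ('w1.npz', 'w2.npz') (array([561.1,  17.8,  90.7]), [0.0, 0.0])
salt ('scene0.npz', 'w2.npz') (array([561.2,  17.6,  92.8]), [0.3, 0.3])
knob ('scene0.npz', 'w2.npz') (array([513.5,  66.8, 175.9]), [0.6, 0.6])
head ('scene0.npz', 'w2.npz') (array([513.5,  64.3, 153.5]), [1.4, 1.4])
coaster ('w1.npz', 'w2.npz') (array([ 469.2, -210. ,    5. ]), [0.2, 0.2])
coaster ('scene0.npz', 'w2.npz') (array([ 468.6, -210.7,    3.2]), [0.6, 0.6])
```

Measured positions agree with the stated sizes:

| Thing | Measured | Check |
|---|---|---|
| Tray | (521,28.5), yaw −14°, rim at 20.6 | 160 mm square |
| Mill | (513.7,65.6), top about 180 | front left pad |
| Jar | (496,3.3), top about 115 | front right pad |
| Salt | (560.8,17.6), top about 100 | back pad |
| Coaster | (468.5,−210.3) | top about 6 |
| Board | (500.4,−385) | top about 14 |

The mill comes first.

```bash
python3 -m crank '[[[1,1,-1,0,0],[1,3,-3,0,0],[1,5,-5.3,0,0],[1,6.2,-6.7,0.5,0],[1,6.56,-7.06,2,0],[1,6.56,-7.06,5,0],[1,6.56,-7.06,8.5,0],[1,6.56,-7.06,11.5,0],[1,6.56,-7.06,12.9,0],[1,6.56,-7.06,12.9,0]]]' && python3 -m crank '[[[1,0,0,0,0],[0.4,0,0,0,0],[0.3,0,0,0,0],[0.3,0,0,0,0],[0.3,0,0,0,0],[0.3,0,0,0,0],[0.3,0,0,0,0],[0.3,0,0,0,0],[0.3,0,0,0,0],[0.3,0,0,0,0]]]'
```

```text
time: 3.25
tool_pos: [512.5, 66.1, 129.1]
tcp_rot: [3.141, 0.006, -0.0]
contact_force: [0.8, -0.1, 0.3]
grip_width: 91.5
finger_force: 0.0
time: 4.25
tool_pos: [514.0, 66.3, 131.8]
tcp_rot: [-3.142, -0.0, 0.0]
contact_force: [0.1, 0.1, 1.4]
grip_width: 46.9
finger_force: 30.0
```

```bash
python3 -m crank '[[[0.3,0,0,-0.5,0],[0.3,0,0,-1.5,0],[0.3,0,0,-3,0],[0.3,0,0,-5,0],[0.3,0,0,-7.5,0],[0.3,0,0,-10,0],[0.3,0,0,-12,0],[0.3,0,0,-13.3,0],[0.3,0,0,-14,0],[0.3,0,0,-14,0]]]'
```

```text
time: 5.25
tool_pos: [514.2, 66.2, 272.8]
tcp_rot: [3.141, -0.002, 0.0]
contact_force: [-0.6, 0.2, -2.1]
grip_width: 46.8
finger_force: 30.0
```

```bash
python3 -m crank '[[[0.3,-0.1,0.4,0,0],[0.3,-0.2,1.4,0,0],[0.3,-0.5,3,0,0],[0.3,-0.8,5.5,0,0],[0.3,-1.1,8.5,0,0],[0.3,-1.4,11.5,0,0],[0.3,-1.8,14.5,0,0],[0.3,-2.2,17.5,0,0],[0.3,-2.6,20.5,0,0],[0.3,-3,23.5,0,0]]]' && python3 -m crank '[[[0.3,-0.4,3,0,0],[0.3,-0.8,6,0,0],[0.3,-1.2,9,0,0],[0.3,-1.6,12,0,0],[0.3,-2,15,0,0],[0.3,-2.4,17.8,0,0],[0.3,-2.7,20,0,0],[0.3,-2.9,21.2,0,0],[0.3,-2.9,21.6,0,0],[0.3,-2.9,21.6,0,0]]]'
```

```text
time: 6.25
tool_pos: [483.0, -170.6, 271.0]
tcp_rot: [-3.141, 0.001, -0.0]
contact_force: [-0.3, 0.2, -1.4]
grip_width: 46.9
finger_force: 30.0
time: 7.25
tool_pos: [454.8, -384.8, 271.3]
tcp_rot: [-3.141, 0.001, -0.0]
contact_force: [0.2, 0.6, -2.4]
grip_width: 47.2
finger_force: 30.0
```

```bash
python3 -m crank '[[[0.3,0,0,1,0],[0.3,0,0,3,0],[0.3,0,0,5.5,0],[0.3,0,0,8,0],[0.3,0,0,10,0],[0.3,0,0,11.5,0],[0.3,0,0,12.5,0],[0.3,0,0,13.1,0],[0.3,0,0,13.4,0],[0.3,0,0,13.4,0]]]' && python3 -m crank '[[[0.3,0,0,0.1,0],[0.3,0,0,0.2,0],[0.3,0,0,0.2,0],[0.52,0,0,0.2,0],[0.56,0,0,0.2,0],[0.6,0,0,0.2,0],[0.7,0,0,0.2,0],[0.9,0,0,0.2,0],[1,0,0,0.2,0],[1,0,0,0.2,0]]]'
```

```text
time: 8.25
tool_pos: [455.2, -384.7, 137.9]
tcp_rot: [3.141, -0.0, 0.001]
contact_force: [1.0, 0.3, -0.7]
grip_width: 47.1
finger_force: 30.0
time: 9.25
tool_pos: [455.1, -384.8, 135.7]
tcp_rot: [3.141, -0.0, 0.0]
contact_force: [0.4, 1.0, 0.1]
grip_width: 82.2
finger_force: 0.0
```

```bash
python3 -m crank '[[[1,0,0,0,0],[1,0,0,-1,0],[1,0,0,-3,0],[1,0,0,-6,0],[1,0,0,-9,0],[1,0.1,-0.5,-11.5,0],[1,0.3,-2,-13,0],[1,0.7,-5,-13,0],[1,1.1,-9,-13,0],[1,1.5,-13,-13,0]]]' && python3 -m crank '[[[1,0.4,-4,0,0],[1,0.8,-8,0,0],[1,1.2,-12,0,0],[1,1.6,-16,0,0],[1,2,-20,0,0],[1,2.3,-23,0,0],[1,2.6,-25,0,0],[1,2.6,-25.8,0,0],[1,2.6,-25.8,0,0],[1,2.6,-25.8,0,0]]]'
python3 - <<'E'
from h import *
o=bot.get_obs();im,d=bot.capture('wrist');np.savez('w3.npz',im=im,d=d,p=o['tool_pos'],r=o['tcp_rot'])
a=bot.capture('scene')[0];cv2.imwrite('pics/w3.png',np.vstack([im[:240],a[60:400]])[...,::-1])
E
```

```text
time: 10.25
tool_pos: [469.7, -252.7, 265.6]
tcp_rot: [-3.141, 0.0, -0.0]
contact_force: [-0.8, -0.2, -0.1]
grip_width: 91.5
finger_force: 0.0
time: 11.25
tool_pos: [495.7, 2.7, 265.7]
tcp_rot: [3.141, 0.0, 0.0]
contact_force: [-0.4, -0.0, -0.3]
grip_width: 91.6
finger_force: 0.0
```

View pics/w3.png

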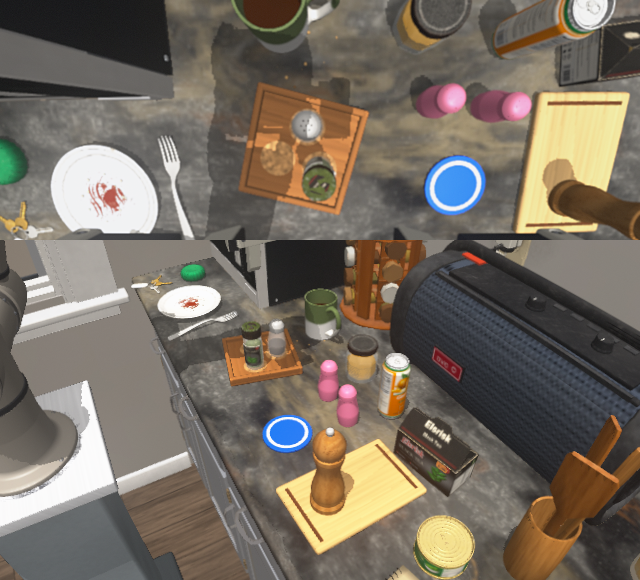

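The wrist view shows the mill standing upright on the board, the empty left pad at (277,158) and the jar at (318,180). Now the jar.

```bash
python3 -m crank '[[[1,0,-0.05,1,0],[1,0,-0.05,4,0],[1,0,-0.05,8,0],[1,0,-0.05,12,0],[1,0,-0.05,15,0],[1,0,-0.05,17.5,0],[1,0,-0.05,18.6,0],[1,0,-0.05,19,0],[0.6,0,-0.05,19,0],[0.3,0,-0.05,19,0]]]' && python3 -m crank '[[[0.3,0,0,0,0],[0.3,0,0,0,0],[0.3,0,0,0,0],[0.3,0,0,0,0],[0.3,0,0,-0.5,0],[0.3,0,0,-1.5,0],[0.3,0,0,-3.5,0],[0.3,0,0,-6,0],[0.3,0,0,-8.5,0],[0.3,0,0,-11,0]]]'
```

```text
time: 12.35
tool_pos: [496.8, 3.5, 76.8]
tcp_rot: [3.141, -0.002, 0.0]
contact_force: [-0.6, -0.1, -0.9]
grip_width: 80.3
finger_force: 0.0
time: 13.35
tool_pos: [495.8, 3.7, 187.4]
tcp_rot: [3.141, -0.0, 0.0]
contact_force: [0.3, 0.5, -0.7]
grip_width: 40.0
finger_force: 30.0
```

```bash
python3 -m crank '[[[0.3,0.1,0.4,-1,0],[0.3,0.3,1.4,-2,0],[0.3,0.6,3,-2,0],[0.3,1,5.5,-2,0],[0.3,1.5,8.5,-2,0],[0.3,2,11.5,-2,0],[0.3,2.5,14.5,-2,0],[0.3,3,17.5,-2,0],[0.3,3.5,20.5,-2,0],[0.3,4,23.5,-2,0]]]' && python3 -m crank '[[[0.3,0.4,3,0,0],[0.3,0.8,6,0,0],[0.3,1.2,9,0,0],[0.3,1.5,11.5,0,0],[0.3,1.8,13.5,0,0],[0.3,1.9,14.8,0,0],[0.3,1.9,15.4,0,0],[0.3,1.9,15.4,1,0],[0.3,1.9,15.4,3,0],[0.3,1.9,15.4,6,0]]]'
```

```text
time: 14.35
tool_pos: [535.4, -233.3, 204.7]
tcp_rot: [-3.141, 0.002, -0.0]
contact_force: [0.4, -0.1, -1.6]
grip_width: 40.3
finger_force: 30.0
time: 15.35
tool_pos: [555.8, -384.7, 146.3]
tcp_rot: [3.14, -0.002, 0.001]
contact_force: [-0.4, -0.4, -0.9]
grip_width: 40.4
finger_force: 30.0
```

```bash
python3 -m crank '[[[0.3,0,0,2,0],[0.3,0,0,4,0],[0.3,0,0,5.3,0],[0.3,0,0,6,0],[0.3,0,0,6.4,0],[0.3,0,0,6.6,0],[0.3,0,0,6.6,0],[0.46,0,0,6.6,0],[0.5,0,0,6.6,0],[0.6,0,0,6.6,0]]]' && python3 -m crank '[[[0.8,0,0,0,0],[1,0,0,0,0],[1,0,0,-1,0],[1,0,0,-4,0],[1,0,0,-8,0],[1,0,0,-12,0],[1,0,-2,-14,0],[1,0,-6,-14,0],[1,0,-10,-14,0],[1,0,-14,-14,0]]]' && python3 -m crank '[[[1,0,-4,0,0],[1,0,-8,0,0],[1,0,-12,0,0],[1,0,-16,0,0],[1,0,-20,0,0],[1,0,-23,0,0],[1,0,-25,0,0],[1,0,-26.2,0,0],[1,0,-26.2,0,0],[1,0,-26.2,0,0]]]'
python3 - <<'E'
from meas import *
o=bot.get_obs();im,d=bot.capture('wrist');np.savez('w4.npz',im=im,d=d,p=o['tool_pos'],r=o['tcp_rot'])
a,ad=bot.capture('scene');np.savez('s4.npz',im=a,d=ad);cv2.imwrite('pics/w4.png',np.vstack([im[:240],a[60:400]])[...,::-1])
P=depthmap('wrist',d,o);z=P[...,2];hsv=cv2.cvtColor(im,cv2.COLOR_RGB2HSV)
R_=(abs(P[...,0]-545)<60)&(abs(P[...,1]-15)<50)&(d>0)
for lo,hi in((85,105),(60,105)):
    M=R_&(z>lo)&(z<hi);Q=P[M];print(M.sum(),Q.min(0).round(1),Q.max(0).round(1),np.argwhere(M).mean(0)[::-1])
R_=(abs(P[...,0]-530)<110)&(abs(P[...,1]-25)<110);print(box(P[(z>16)&(z<24)&R_]))
E
```

```text
time: 16.35
tool_pos: [555.3, -385.3, 80.0]
tcp_rot: [3.141, -0.001, 0.001]
contact_force: [0.4, -0.1, -0.4]
grip_width: 50.1
finger_force: 0.0
time: 17.35
tool_pos: [554.9, -244.1, 220.7]
tcp_rot: [3.141, -0.001, -0.0]
contact_force: [0.2, -0.5, 0.7]
grip_width: 92.2
finger_force: 0.0
time: 18.35
tool_pos: [555.1, 16.0, 220.0]
tcp_rot: [3.141, -0.0, 0.0]
contact_force: [-0.4, -0.1, 0.3]
grip_width: 91.3
finger_force: 0.0
786 [543.8   1.9  85.4] [577.7  35.3 102.8] [316.7264631  183.32697201]
923 [543.8   0.6  60.2] [577.9  37.  102.8] [316.49729144 181.20801733]
(array([521.7,  29.1]), array([159.1, 158.8]), 75.5)
```

View pics/w4.png

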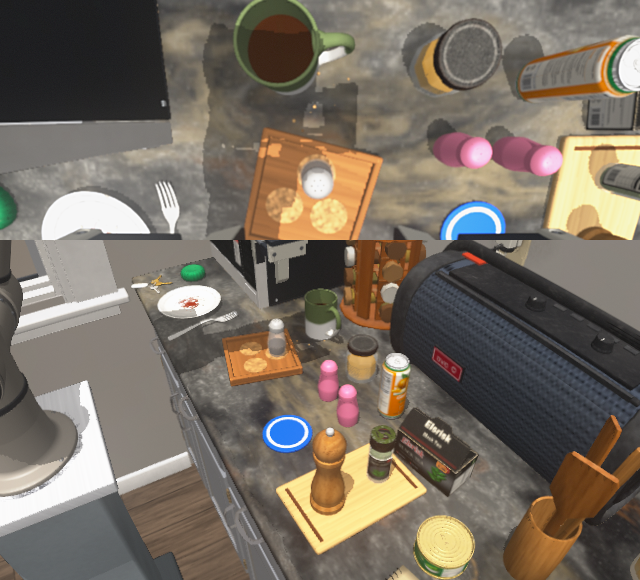

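The wrist view shows the shaker alone on the tray at (317,182), with both pads free at (284,205) and (329,216). Mill and jar are upright on the board. I'll measure the empty pads, then take the salt.

```bash
python3 - <<'E'
from meas import *
T=np.array([521.4,28.9]);a=np.radians(-14.2);Rm=np.array([[np.cos(a),-np.sin(a)],[np.sin(a),np.cos(a)]])
pr=[T+Rm@np.array(p) for p in((37,0),(-18,32),(-18,-32))];print('pred',np.round(pr,1))
for f,n in(('w4.npz','wrist'),('s4.npz','scene')):
    im,d,o=load(f)
    for p in pr[1:]:
        # rectify floor patch to metric grid (0.5mm), mask cork by colour
        g=np.arange(-45,45.5,.5);X,Y=np.meshgrid(p[0]+g,p[1]+g,indexing='ij')
        q=proj(n,np.stack([X,Y,0*X+10],-1),o).astype(np.float32).reshape(*X.shape,2)
        w=cv2.remap(im,q[...,0],q[...,1],1);lab=cv2.cvtColor(w,cv2.COLOR_RGB2LAB).astype(float)
        r=np.hypot(X-p[0],Y-p[1]);i=np.median(lab[r<15],0);u=np.median(lab[(r>30)&(r<33)],0)
        v=cv2.GaussianBlur(((lab-u)@(i-u))/((i-u)@(i-u)),(9,9),0);m=((v>.5)&(r<38)).astype(np.uint8)
        m=cv2.morphologyEx(cv2.morphologyEx(m,cv2.MORPH_CLOSE,np.ones((15,15))),cv2.MORPH_OPEN,np.ones((25,25)))
        k=max(cv2.findContours(m,0,1)[0],key=cv2.contourArea);e=cv2.fitEllipse(cv2.convexHull(k))
        print(n,'pad',p[0]-45+e[0][1]/2,p[1]-45+e[0][0]/2,np.array(e[1])/2)
E
python3 -m crank '[[[1,0.3,-0.1,1,0],[1,0.57,-0.23,4,0],[1,0.57,-0.23,8,0],[1,0.57,-0.23,12,0],[1,0.57,-0.23,15,0],[1,0.57,-0.23,17,0],[1,0.57,-0.23,18,0],[1,0.57,-0.23,18.4,0],[1,0.57,-0.23,18.4,0],[0.6,0.57,-0.23,18.4,0]]]' && python3 -m crank '[[[0.5,0,0,0,0],[0.3,0,0,0,0],[0.3,0,0,0,0],[0.3,0,0,0,0],[0.3,0,0,0,0],[0.3,0,0,0,0],[0.3,0,0,-0.5,0],[0.3,0,0,-1.5,0],[0.3,0,0,-3.5,0],[0.3,0,0,-6,0]]]'
```

```text
pred [[557.3  19.8]
 [511.8  64.3]
 [496.1   2.3]]
wrist pad 508.25375376582946 58.84461245056835 [63.31925201 70.29354858]
wrist pad 499.5728684536193 4.390773967191578 [50.96619034 65.32778168]
scene pad 509.5095215880951 59.65446123596874 [65.45166016 72.3754425 ]
scene pad 497.5295029751037 4.775058940336109 [50.81469345 52.82036209]
time: 19.45
tool_pos: [561.4, 18.8, 36.7]
tcp_rot: [3.141, -0.002, 0.0]
contact_force: [0.3, 0.7, -0.3]
grip_width: 87.4
finger_force: 0.0
time: 20.45
tool_pos: [560.0, 19.1, 96.2]
tcp_rot: [-3.142, 0.002, 0.0]
contact_force: [1.5, -0.1, -1.4]
grip_width: 40.9
finger_force: 29.9
```

```bash
python3 -m crank '[[[0.3,0,0,-2.5,0],[0.3,-0.2,0.5,-5,0],[0.3,-0.8,2,-7,0],[0.3,-1.8,4.5,-8,0],[0.3,-3,7.5,-8,0],[0.3,-4.2,10.5,-8,0],[0.3,-5.4,13.5,-8,0],[0.3,-6.6,16.5,-8,0],[0.3,-7.7,19.2,-8,0],[0.3,-8.5,21.2,-8,0]]]' && python3 -m crank '[[[0.3,-0.4,1.1,0,0],[0.3,-0.7,1.7,0,0],[0.3,-0.7,1.7,0,0],[0.3,-0.7,1.7,0,0],[0.3,-0.7,1.7,0,0],[0.3,-0.7,1.7,0,0],[0.3,-0.7,1.7,0,0],[0.3,-0.7,1.7,0,0],[0.3,-0.7,1.7,0,0],[0.3,-0.7,1.7,0,0]]]'
python3 - <<'E'
from meas import *
print(bot.get_obs()['tool_pos'])
a,ad=bot.capture('scene');np.savez('s5.npz',im=a,d=ad);b=bot.capture('side')[0]
cv2.imwrite('pics/s5.png',np.hstack([cv2.resize(a[120:290,200:360],None,fx=2.4,fy=2.4,interpolation=2),cv2.resize(b[120:290,200:360],None,fx=2.4,fy=2.4,interpolation=2)])[...,::-1])
P=depthmap('scene',ad)
M=(P[...,2]>100)&(P[...,2]<300)
E
```

```text
time: 21.45
tool_pos: [474.9, -194.6, 176.6]
tcp_rot: [3.141, -0.001, -0.001]
contact_force: [0.6, 0.5, -1.6]
grip_width: 40.8
finger_force: 29.9
time: 22.45
tool_pos: [468.7, -210.0, 175.7]
tcp_rot: [3.142, -0.0, 0.0]
contact_force: [0.5, -0.3, -1.1]
grip_width: 41.1
finger_force: 29.9
[ 468.73710051 -209.98085815  175.70577446]
```

View pics/s5.png

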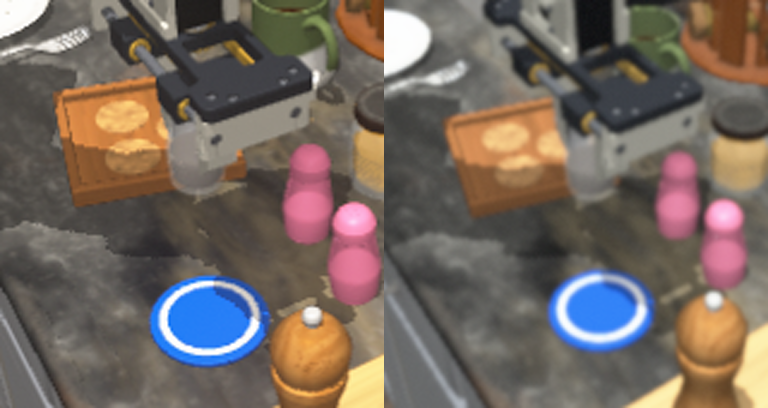

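The shaker hangs upright in the gripper above the coaster (centre of crop about (210,320)). I lower it.

```bash
python3 -m crank '[[[0.3,0,0,1,0],[0.3,0,0,3.5,0],[0.3,0,0,6.5,0],[0.3,0,0,9,0],[0.3,0,0,11,0],[0.3,0,0,12.5,0],[0.3,0,0,13.4,0],[0.3,0,0,13.9,0],[0.3,0,0,14.2,0],[0.3,0,0,14.2,0]]]' && python3 -m crank '[[[0.3,0,0,0.1,0],[0.3,0,0,0.2,0],[0.3,0,0,0.2,0],[0.46,0,0,0.2,0],[0.5,0,0,0.2,0],[0.55,0,0,0.2,0],[0.65,0,0,0.2,0],[0.8,0,0,0.2,0],[0.9,0,0,0.2,0],[0.9,0,0,0.2,0]]]'
```

```text
time: 23.55
tool_pos: [468.9, -210.2, 33.8]
tcp_rot: [3.141, -0.0, 0.0]
contact_force: [-0.0, 0.6, -1.3]
grip_width: 41.2
finger_force: 29.9
time: 24.55
tool_pos: [468.7, -210.0, 31.7]
tcp_rot: [3.141, -0.0, 0.0]
contact_force: [0.1, 0.6, -0.2]
grip_width: 77.8
finger_force: 0.0
```

```bash
python3 -m crank '[[[0.9,0,0,-1,0],[0.9,0,0,-4,0],[0.9,0,0,-8,0],[0.9,0,0,-12,0],[0.9,-1,0,-16,0],[0.9,-2.5,0,-19,0],[0.9,-4,0,-21,0],[1,-5,0,-22,0],[1,-5,0,-22,0],[1,-5,0,-22,0]]]'
python3 - <<'E'
from meas import *
o=bot.get_obs();im,d=bot.capture('wrist');np.savez('w6.npz',im=im,d=d,p=o['tool_pos'],r=o['tcp_rot'])
a,ad=bot.capture('scene');np.savez('s6.npz',im=a,d=ad);cv2.imwrite('pics/w6.png',np.vstack([im[:240],a[60:400]])[...,::-1])
for f,n in(('w6.npz','wrist'),('s6.npz','scene')):
    im,d,o=load(f);P=depthmap(n,d,o);z=P[...,2];hsv=cv2.cvtColor(im,cv2.COLOR_RGB2HSV)
    R_=(np.hypot(P[...,0]-468,P[...,1]+210)<48)&(d>0)
    M=R_&(z>80)&(z<102);Q=P[M];print(n,'cap',Q.min(0).round(1),Q.max(0).round(1),np.argwhere(M).mean(0)[::-1])
    m=cv2.morphologyEx(cv2.inRange(hsv,(100,120,60),(125,255,255)),cv2.MORPH_CLOSE,np.ones((5,5)));k=cv2.findContours(m,0,1)[0];k=max(k,key=cv2.contourArea).reshape(-1,2)
    print('coaster',fit(onplane(n,k,6,o)))
    for s,c in(('mill',(455,-385)),('jar',(555,-385))):
        M=(np.hypot(P[...,0]-c[0],P[...,1]-c[1])<40)&(d>0)&(z>(155 if s=='mill' else 112));Q=P[M]
        if M.sum()>20:print(s,Q.min(0).round(1),Q.max(0).round(1))
E
```

```text
time: 25.55
tool_pos: [418.6, -209.9, 251.2]
tcp_rot: [-3.141, 0.0, -0.0]
contact_force: [-0.2, -0.6, -0.1]
grip_width: 91.3
finger_force: 0.0
wrist cap [ 451.7 -227.3   83.6] [ 485.8 -193.7   99.1] [319.73390558 139.00286123]
coaster (array([ 468.2, -210.1]), array([95. , 96.5]))
mill [ 430.2 -404.7  155. ] [ 479.2 -359.4  185.8]
jar [ 534.8 -404.8  112. ] [ 574.9 -362.9  122.7]
scene cap [ 452.6 -230.2   80.1] [ 487.  -198.5   96.8] [285.828 222.864]
coaster (array([ 467.6, -211. ]), array([94.6, 98.7]))
mill [ 431.2 -410.2  155. ] [ 479.3 -365.2  185.8]
jar [ 534.3 -404.6  112.1] [ 574.7 -363.5  122.9]
```

View pics/w6.png

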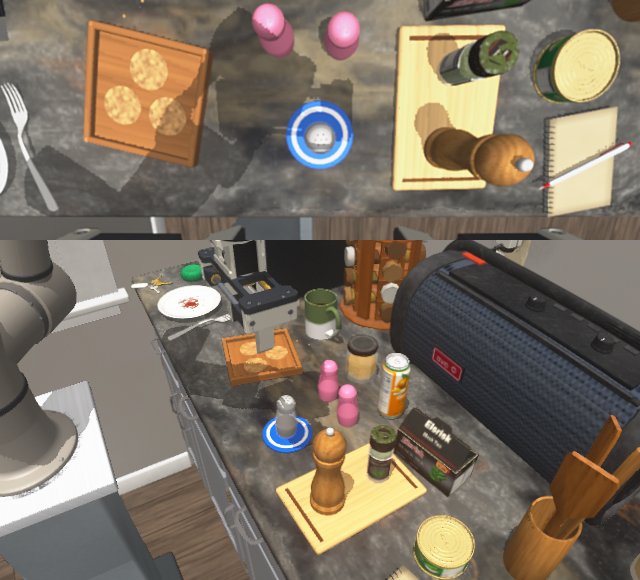

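The shaker stands upright and centred on the coaster (cap 468.7,−210.5 against coaster 468.2,−210.1). All three pads are free at (149,69), (123,104) and (168,117) in the wrist view. I'll measure the pads, then fetch the jar at (555,−384).

```bash
python3 - <<'E'
from meas import *
im,d,o=load('w6.npz');print(onplane('wrist',[(149,69),(123,104),(168,117)],10,o).round(1))
P=depthmap('wrist',d,o);R_=(abs(P[...,0]-530)<110)&(abs(P[...,1]-25)<110);z=P[...,2];print(box(P[(z>16)&(z<24)&R_]))
x0=im[20:170,80:215];lab=cv2.cvtColor(x0,cv2.COLOR_RGB2LAB).astype(np.float32)
a=lab[...,1]  # cork less red than wood
m=(cv2.GaussianBlur(a,(5,5),0)<143).astype(np.uint8)
pm=np.zeros(m.shape,np.uint8)
for c in((149,69),(123,104),(168,117)):
    c=np.array(c)-(80,20);yy,xx=np.mgrid[:150,:135];r=np.hypot(xx-c[0],yy-c[1]);
    s=m*(r<24);s[:]=cv2.morphologyEx(s.astype(np.uint8),cv2.MORPH_OPEN,np.ones((7,7),np.uint8))
    k=cv2.findContours(s.astype(np.uint8),0,1)[0]
    print(np.median(a[r<12]),np.median(a[(r>22)&(r<25)]))
    if k:
        k=max(k,key=cv2.contourArea).reshape(-1,2)+(80,20);print(fit(onplane('wrist',k,10,o)))
E
python3 -m crank '[[[1,0.7,1,0,0],[1,2,3,0,0],[1,3.8,5.5,0,0],[1,5.6,8,0,0],[1,7.4,10.5,0,0],[1,9.2,13,0,0],[1,11,15,0,0],[1,12.5,16.5,0,0],[1,13.6,17.4,0,0],[1,13.6,17.4,0,0]]]'
```

```text
[[558.1  20.1  10. ]
 [513.4  64.4  10. ]
 [495.    2.5  10. ]]
(array([521.6,  29.1]), array([162.4, 160.6]), 75.7)
135.0 150.0
(array([557.9,  21.5]), array([51.4, 52. ]))
135.0 150.0
(array([512.1,  66.3]), array([51.8, 52.4]))
140.0 147.0
(array([495.1,   1.8]), array([54.3, 56.6]))
time: 26.65
tool_pos: [555.8, -385.4, 249.1]
tcp_rot: [-3.14, 0.002, 0.0]
contact_force: [0.0, 0.5, 0.2]
grip_width: 91.9
finger_force: 0.0
```

Pad measurements: left about (512.5,65.5), right about (496,2.7). Both agree with the recorded grasp positions to about 1.5 mm. I grasp the jar.

```bash
python3 -m crank '[[[1,0,0,1,0],[1,0,0,4,0],[1,0,0,8,0],[1,0,0,12,0],[1,0,0,15,0],[1,0,0,16.5,0],[1,0,0,16.9,0],[1,0,0,16.9,0],[1,0,0,16.9,0],[0.6,0,0,16.9,0]]]' && python3 -m crank '[[[0.4,0,0,0,0],[0.3,0,0,0,0],[0.3,0,0,0,0],[0.3,0,0,0,0],[0.3,0,0,0,0],[0.3,0,0,-0.5,0],[0.3,0,0,-1.5,0],[0.3,0,0,-3.5,0],[0.3,0,0,-6.5,0],[0.3,0,0,-9.5,0]]]' && python3 -m crank '[[[0.3,-0.1,-0.4,-2,0],[0.3,-0.3,-1.4,-3,0],[0.3,-0.5,-3,-3,0],[0.3,-0.9,-5.5,-3,0],[0.3,-1.3,-8.5,-3,0],[0.3,-1.7,-11.5,-3,0],[0.3,-2.2,-14.5,-3,0],[0.3,-2.7,-17.5,-3,0],[0.3,-3.2,-20.5,-3,0],[0.3,-3.7,-23.5,-3,0]]]'
```

```text
time: 27.65
tool_pos: [555.5, -384.6, 84.6]
tcp_rot: [3.139, -0.002, 0.0]
contact_force: [-0.3, -0.0, -0.0]
grip_width: 87.6
finger_force: 0.0
time: 28.65
tool_pos: [554.6, -383.8, 179.2]
tcp_rot: [-3.141, 0.0, 0.0]
contact_force: [0.5, -0.9, -0.6]
grip_width: 40.3
finger_force: 30.0
time: 29.65
tool_pos: [516.7, -147.1, 207.5]
tcp_rot: [-3.141, 0.001, 0.001]
contact_force: [0.5, -0.3, -2.2]
grip_width: 40.3
finger_force: 30.0
```

```bash
python3 -m crank '[[[0.3,-0.4,-3,0,0],[0.3,-0.8,-6,0,0],[0.3,-1.2,-9,0,0],[0.3,-1.6,-11.8,0,0],[0.3,-1.9,-13.8,0,0],[0.3,-2.1,-14.8,0,0],[0.3,-2.1,-15,0,0],[0.3,-2.1,-15,0,0],[0.3,-2.1,-15,0,0],[0.3,-2.1,-15,0,0]]]'
python3 - <<'E'
from meas import *
o=bot.get_obs();a,d=bot.capture('scene');P=depthmap('scene',d)
M=(P[...,2]>60)&(np.hypot(P[...,0]-496,P[...,1]-3)<30)&(d>0)&(P[...,2]<185);Q=P[M];print(o['tool_pos'],Q.min(0),Q.max(0))
a=a[60:220,200:360];cv2.imwrite('pics/s7.png',cv2.resize(a,None,fx=3,fy=3,interpolation=2)[...,::-1])
E
```

```text
time: 30.65
tool_pos: [496.7, 0.2, 207.6]
tcp_rot: [3.141, 0.0, -0.001]
contact_force: [0.5, 0.7, -1.3]
grip_width: 40.3
finger_force: 30.0
[4.96742714e+02 1.64380875e-01 2.07595023e+02] [475.65511059 -23.47652026 136.21569997] [518.40603855   5.69310934 184.63698701]
```

View pics/s7.png

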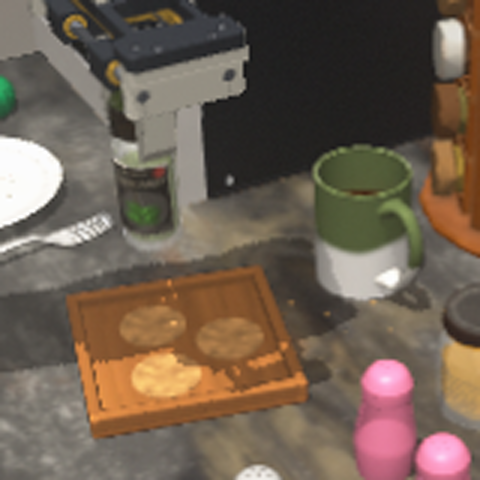

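The jar hangs upright, foot about 70 mm below the TCP, and the pads are free. I lower it onto the right pad.

```bash
python3 -m crank '[[[0.3,-0.05,-0.29,1,0],[0.3,-0.05,-0.29,3.5,0],[0.3,-0.05,-0.29,6.5,0],[0.3,-0.05,-0.29,8.8,0],[0.3,-0.05,-0.29,10.4,0],[0.3,-0.05,-0.29,11.4,0],[0.3,-0.05,-0.29,12,0],[0.3,-0.05,-0.29,12.3,0],[0.3,-0.05,-0.29,12.3,0],[0.3,-0.05,-0.29,12.3,0]]]'
```

```text
time: 31.7
tool_pos: [496.6, 3.8, 85.3]
tcp_rot: [3.141, -0.001, 0.0]
contact_force: [-0.2, 0.8, -0.4]
grip_width: 40.6
finger_force: 30.0
```

```bash
python3 -m crank '[[[0.3,-0.05,0.1,0.1,0],[0.3,-0.05,0.1,0.2,0],[0.3,-0.05,0.1,0.3,0],[0.3,-0.05,0.1,0.35,0],[0.3,-0.05,0.1,0.4,0],[0.3,-0.05,0.1,0.4,0],[0.3,-0.05,0.1,0.4,0],[0.3,-0.05,0.1,0.4,0],[0.3,-0.05,0.1,0.4,0],[0.3,-0.05,0.1,0.4,0]]]'
```

```text
time: 32.7
tool_pos: [496.5, 2.7, 82.5]
tcp_rot: [3.141, -0.003, 0.0]
contact_force: [-3.5, 0.2, 12.7]
grip_width: 40.2
finger_force: 30.0
```

```bash
python3 -m crank '[[[0.3,0,0,-0.05,0],[0.3,0,0,-0.1,0],[0.3,0,0,-0.1,0],[0.44,0,0,-0.1,0],[0.47,0,0,-0.1,0],[0.5,0,0,-0.1,0],[0.6,0,0,-0.1,0],[0.8,0,0,-0.1,0],[1,0,0,-0.1,0],[1,0,0,-0.1,0]]]' && python3 -m crank '[[[1,0,0,-1,0],[1,0,0,-4,0],[1,0,0,-8,0],[1,0,0,-12,0],[1,0,0,-16,0],[1,0,2,-18,0],[1,0,5,-18,0],[1,0,9,-18,0],[1,-0.3,13,-18,0],[1,-0.6,17,-18,0]]]'
python3 - <<'E'
from meas import *
o=bot.get_obs();im,d=bot.capture('wrist');P=depthmap('wrist',d,o)
M=(P[...,2]>110)&(np.hypot(P[...,0]-496,P[...,1]-3)<35)&(d>0)&(P[...,2]<125);Q=P[M];print(Q.min(0).round(1),Q.max(0).round(1))
R_=(abs(P[...,0]-530)<110)&(abs(P[...,1]-25)<110);z=P[...,2];print(box(P[(z>16)&(z<24)&R_]))
E
```

```text
time: 33.7
tool_pos: [495.6, 2.9, 81.6]
tcp_rot: [3.142, 0.0, 0.0]
contact_force: [0.3, -0.4, 0.0]
grip_width: 73.3
finger_force: 0.0
time: 34.7
tool_pos: [489.4, -168.4, 262.7]
tcp_rot: [3.141, -0.001, 0.001]
contact_force: [0.3, -0.3, 0.1]
grip_width: 91.5
finger_force: 0.0
[476.7 -17.8 110. ] [516.9  22.1 119.1]
(array([521.7,  28.3]), array([160.4, 160.2]), 75.8)
```

Jar is back upright at (496.5,2.3) on its pad. Now the mill at (455,−385).

```bash
python3 -m crank '[[[1,-0.6,4,0,0],[1,-1.2,8,0,0],[1,-1.8,12,0,0],[1,-2.4,16,0,0],[1,-3,19,0,0],[1,-3.4,21,0,0],[1,-3.4,21.6,0,0],[1,-3.4,21.6,0,0],[1,-3.4,21.6,0,0],[1,-3.4,21.6,0,0]]]'
```

```text
time: 35.75
tool_pos: [456.3, -381.7, 262.1]
tcp_rot: [-3.142, -0.0, 0.002]
contact_force: [-0.8, 1.2, 0.3]
grip_width: 91.6
finger_force: 0.0
```

```bash
python3 -m crank '[[[1,-0.12,0.32,1,0],[1,-0.12,0.32,4,0],[1,-0.12,0.32,7,0],[1,-0.12,0.32,9.5,0],[1,-0.12,0.32,11.5,0],[1,-0.12,0.32,12.4,0],[1,-0.12,0.32,12.6,0],[1,-0.12,0.32,12.6,0],[1,-0.12,0.32,12.6,0],[1,-0.12,0.32,12.6,0]]]' && python3 -m crank '[[[0.7,0,0,0,0],[0.5,0,0,0,0],[0.3,0,0,0,0],[0.3,0,0,0,0],[0.3,0,0,0,0],[0.3,0,0,0,0],[0.3,0,0,0,0],[0.3,0,0,0,0],[0.3,0,0,0,0],[0.3,0,0,0,0]]]'
```

```text
time: 36.75
tool_pos: [455.0, -386.7, 136.8]
tcp_rot: [3.14, -0.001, 0.001]
contact_force: [0.9, 0.6, 0.2]
grip_width: 92.0
finger_force: 0.0
time: 37.75
tool_pos: [454.6, -386.3, 135.7]
tcp_rot: [-3.142, 0.0, 0.0]
contact_force: [-0.5, 0.8, -0.3]
grip_width: 47.0
finger_force: 30.0
```

```bash
python3 -m crank '[[[0.3,0,0,-0.5,0],[0.3,0,0,-1.5,0],[0.3,0,0,-3,0],[0.3,0,0,-5,0],[0.3,0,0,-7.5,0],[0.3,0,0,-10,0],[0.3,0,0,-12,0],[0.3,0,0,-13.3,0],[0.3,0,0,-14,0],[0.3,0,0,-14,0]]]' && python3 -m crank '[[[0.3,0.1,-0.4,0,0],[0.3,0.2,-1.4,0,0],[0.3,0.4,-3,0,0],[0.3,0.7,-5.5,0,0],[0.3,1.1,-8.5,0,0],[0.3,1.5,-11.5,0,0],[0.3,1.9,-14.5,0,0],[0.3,2.3,-17.5,0,0],[0.3,2.7,-20.5,0,0],[0.3,3.1,-23.5,0,0]]]' && python3 -m crank '[[[0.3,0.4,-3,0,0],[0.3,0.8,-6,0,0],[0.3,1.2,-9,0,0],[0.3,1.6,-12,0,0],[0.3,2,-15,0,0],[0.3,2.3,-17.8,0,0],[0.3,2.6,-20,0,0],[0.3,2.75,-21.2,0,0],[0.3,2.75,-21.7,0,0],[0.3,2.75,-21.7,0,0]]]' && python3 -m crank '[[[0.3,0,0,0,0],[0.3,0,0,0,0],[0.3,0,0,0,0],[0.3,0,0,0,0],[0.3,0,0,0,0],[0.3,0,0,0,0],[0.3,0,0,0,0],[0.3,0,0,0,0],[0.3,0,0,0,0],[0.3,0,0,0,0]]]'
```

```text
time: 38.75
tool_pos: [454.8, -386.6, 277.1]
tcp_rot: [3.14, -0.001, 0.0]
contact_force: [-0.2, -0.1, -0.3]
grip_width: 46.8
finger_force: 30.0
time: 39.75
tool_pos: [485.0, -148.7, 275.5]
tcp_rot: [-3.141, 0.0, 0.001]
contact_force: [-0.2, 0.3, -0.9]
grip_width: 46.9
finger_force: 30.0
time: 40.75
tool_pos: [512.5, 66.1, 275.5]
tcp_rot: [3.141, 0.0, 0.001]
contact_force: [0.1, -0.4, -1.2]
grip_width: 46.9
finger_force: 30.0
time: 41.75
tool_pos: [512.9, 65.7, 275.7]
tcp_rot: [3.141, -0.0, 0.0]
contact_force: [-0.2, 0.2, -1.2]
grip_width: 47.1
finger_force: 30.0
```

```bash
python3 -m crank '[[[0.3,0,0,1,0],[0.3,0,0,3,0],[0.3,0,0,5.5,0],[0.3,0,0,8,0],[0.3,0,0,10,0],[0.3,0,0,11.8,0],[0.3,0,0,13,0],[0.3,0,0,13.8,0],[0.3,0,0,14.1,0],[0.3,0,0,14.1,0]]]' && python3 -m crank '[[[0.3,0,0,0.1,0],[0.3,0,0,0.2,0],[0.3,0,0,0.25,0],[0.3,0,0,0.25,0],[0.3,0,0,0.25,0],[0.3,0,0,0.25,0],[0.3,0,0,0.25,0],[0.3,0,0,0.25,0],[0.3,0,0,0.25,0],[0.3,0,0,0.25,0]]]'
```

```text
time: 42.75
tool_pos: [513.0, 65.7, 134.7]
tcp_rot: [3.141, -0.0, 0.0]
contact_force: [-0.3, 0.1, -1.1]
grip_width: 46.8
finger_force: 30.0
time: 43.75
tool_pos: [512.9, 65.7, 132.2]
tcp_rot: [3.141, 0.0, 0.0]
contact_force: [0.9, 0.8, -1.7]
grip_width: 47.5
finger_force: 30.0
```

```bash
python3 -m crank '[[[0.3,0,0,0.05,0],[0.3,0,0,0.1,0],[0.3,0,0,0.1,0],[0.3,0,0,0.1,0],[0.52,0,0,0.1,0],[0.55,0,0,0.1,0],[0.6,0,0,0.1,0],[0.7,0,0,0.1,0],[0.9,0,0,0.1,0],[1,0,0,0.1,0]]]' && python3 -m crank '[[[1,0,0,0,0],[1,0,0,-1,0],[1,0,0,-3,0],[1,0,0,-6,0],[1,0,0,-10,0],[1,-1,1,-13,0],[1,-2.5,3,-14,0],[1,-4,5,-14,0],[1,-5,7,-14,0],[1,-6,8,-14,0]]]' && python3 -m crank '[[[1,0,1,0,0],[1,0,1,0,0],[1,0,1,0,0],[1,0,1,0,0],[1,0,1,0,0],[1,0,1,0,0],[1,0,1,0,0],[1,0,1,0,0],[1,0,1,0,0],[1,0,1,0,0]]]'
python3 - <<'E'
from meas import *
o=bot.get_obs();im,d=bot.capture('wrist');P=depthmap('wrist',d,o);z=P[...,2]
for s,c,lo in(('jar',(496,3),110),('mill knob',(513,66),172),('salt',(468,-210),85)):
    M=(np.hypot(P[...,0]-c[0],P[...,1]-c[1])<(35 if s!='mill knob' else 15))&(d>0)&(z>lo);Q=P[M]
    if len(Q):print(s,((Q.min(0)+Q.max(0))/2).round(1),Q.max(0).round(1))
a,ad=bot.capture('scene');cv2.imwrite('pics/w8.png',np.vstack([im[:240],a[60:400]])[...,::-1])
E
```

```text
time: 44.75
tool_pos: [512.8, 65.7, 131.0]
tcp_rot: [3.141, 0.0, 0.0]
contact_force: [0.8, -0.2, 0.2]
grip_width: 74.4
finger_force: 0.0
time: 45.75
tool_pos: [452.4, -15.5, 272.1]
tcp_rot: [3.141, -0.001, -0.001]
contact_force: [0.1, 0.5, 0.6]
grip_width: 91.8
finger_force: 0.0
time: 46.75
tool_pos: [452.9, -24.3, 271.2]
tcp_rot: [3.141, -0.0, 0.0]
contact_force: [-1.6, -0.4, 0.2]
grip_width: 91.8
finger_force: 0.0
jar [491.9   3.8 251.3] [516.1  37.3 392.6]
mill knob [513.5  66.6 177.6] [519.3  72.1 181.7]
salt [ 468.8 -208.6   91.5] [ 485.5 -193.1   98.1]
```

View pics/w8.png

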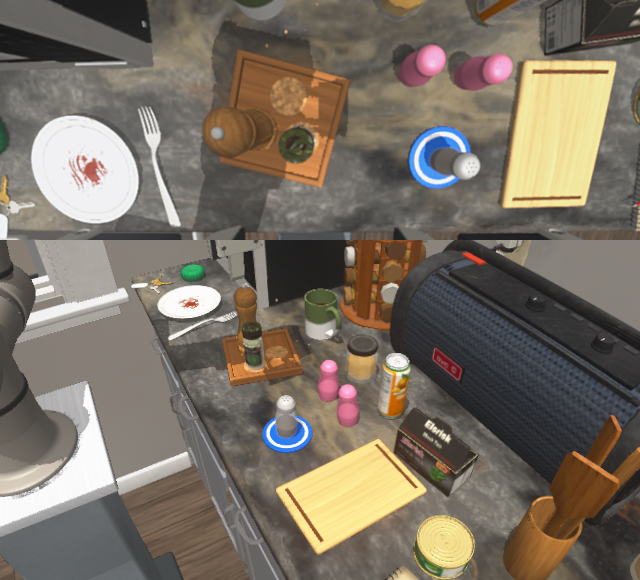

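The last picture shows the mill (215,132) and jar (297,145) upright on their own pads, and the shaker upright on the coaster (440,157). The board is empty and the bystanders are untouched.

```bash
python3 -c "
from plant import bot
print(bot.close_job())"
```

```text
the job is handed in; nothing more can be done
None
```

The job is done and handed in at about 47 s: the salt shaker stands upright in the middle of the blue coaster, and the mill and jar are back upright on their own pads.

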